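# Lock the blending cup onto the blender

## Robot

A 6-joint arm with a two-finger parallel gripper is mounted at the origin on a cart in front of the work surface, level with it; the furniture and walls round the work are solid. World frame = base frame: x ahead of the robot, y to its left, z up, the work surface at z = 0. Lengths are in m, angles in rad, forces in N, time in s.
With the tool pointing down it reaches from about 0.3 to 0.95 m from the base axis. Payload 3.1 kg.
Tool frame: the origin (TCP) lies between the finger pads; the fingertips stand 25 mm ahead of it and the grasp point (between the pads) lies 6 mm ahead of it; z points along the fingers, y is the line along which they close (so a half turn about z gives the same grasp; the last joint's range is limited). The gripper opens to 85 mm and grips with 20 to 120 N. Pads are 22 mm wide; open, the fingers measure 114 mm over their backs; the gripper's body (76 mm by 85 mm) begins 54 mm behind the grasp point. The pads swing forward as they close: fully open they stand 13 mm farther back than shut.
Start: joints at [1.278, 0.308, 1.634, -0, 1.2, -0.07], TCP at [0.138, 0.61, 0.256] pointing down, gripper open.
Joint ranges: [-3.06, 3.06], [-0.79, 1.96], [0.05, 2.63], [-1.19, 4.34], [0.05, 2.64], [-2.94, 2.94]. Speed limits (rad/s): [2.79, 2.79, 3.14, 3.14, 3.14, 3.14].

## Interface

Orientations are given as [roll, pitch, yaw] about the fixed x, y, z axes, in that order (R = Rz(yaw) Ry(pitch) Rx(roll)).
In Python, from rig import status, eyes, hand_in gives the robot as it stands.
- The arm moves only by the tool arm_command, never from a script. Its argument "increments" is a list of rows, each an object of numbers: "tx", "ty", "tz": the shift along the tool's x, y, z in mm; "ax", "ay", "az": the turn, a rotation vector about the tool's x, y, z in rad; "grip": the opening, from 0 (shut) to 1 (fully open). A call has 1 to 12 rows; each row shifts and turns the commanded pose from where the row before left it, along the tool's axes as they then stand; what a row does not reach is not made up. A row lasts 1/10 s, in which the tool goes at most 50 mm and 8.59 degrees, less where a joint would pass 70% of its speed; a pose out of reach is approached as far as the arm can. A call with a gripper value outside its range is refused whole. The fingers move at their own pace and stop on an object; "squeeze" is the grip in N (left out, the last holds). Time passes only in rows, so rows that do not move let the fingers close. It gives the time, the measured TCP pose, the force, the opening and the grip force at its end, in the units of the state.
- status.get_obs(): the state, without advancing time (a new reading comes with each control period).
- eyes.camera(name): name is "scene" or "top" or "wrist"; returns a dict with "color" (384x512x3 uint8, blue, green, red), "K" (3x3 intrinsics, pixels), "k1" (the pictures are not rectified: a ray, as slopes to the right and down, at radius r is drawn at 1 + k1 r^2 times it, then the intrinsics apply), "pose" (4x4, takes a point from camera to world coordinates); the wrist camera has in their place "hand_eye" (4x4, takes a point from camera to tool coordinates, whose origin is the TCP and whose axes are the flange's). Camera axes: x right, y down, z forward; pixel columns grow to the right and rows downward; lengths in m; the calibration is good to about 2 mm. A picture is of the moment at which its call begins: read the wrist's pose just before it. There is no depth.
- hand_in(): hands the job in; it is judged then, once.
The state is a dict: "time_s": time; "joints": joint angles; "joint_vel": joint speeds; "joint_efforts": joint torques, N m; "ee_pos": TCP position; "orientation": TCP orientation; "force": force on the tool from outside, world axes, zero at the start; "ft_torque": the same for the moment, N m; "finger_gap": opening from 0.0 (shut) to 1.0 (fully open); "grasp_force": force on a finger pad.
Only numpy, scipy, OpenCV 4.12 (cv2) and the standard library are available. Lean on these libraries where they do the work, as an engineer would, in place of code of your own. Each camera call takes 0.05 s, during which the arm holds its last target. There are 200 camera calls.

## Task

The orange blending cup stands loosely in the small black blender base. Take it by the grip bar on top, press it down against the spring and turn it a quarter turn clockwise (seen from above) until it is locked, then let go of it. Leave the blue spare cup and the glass jar of apple sauce where they stand.

Things in the scene. Friction and masses are not known exactly. Their poses are not given: they have to be found in the camera images.
- blender_cup_grip (a point): Centre of the grip bar on top of the orange blending cup: 50 mm long (own x), 14 thick (own y, pinch across it), 44 tall; the cup's clear top begins 22 mm below this point, which starts 160 mm above the worktop. z up. Cup loose, 0.16 kg, 82 across, 104 high. Two lugs at its foot (own +x, -x) stand in notches of the base, on a spring: 3 N to start pressing down, 6 N at the bottom.
- blender_base: Round black blender base, 150 mm across, 85 high, fixed; origin at the centre of its underside, z up; notches along own +x and -x, sideways play 5 mm. The cup turns only when pressed 10 to 16 mm down (16 is the stop, 13 is good) and only clockwise from above. Turned 65 to 95 degrees (then comes a stop; 80 is good) and let go, it springs up into the locking seat, 5 mm below its first height.
- spare_cup_grip (a point): Centre of the grip bar of the blue spare blending cup, of the same shape as the orange one, loose, standing mouth down on the worktop; the point is 82 mm above the worktop. Not to be moved.
- mason_jar: Glass jar of apple sauce with a white lid, 86 mm across, 134 mm high, loose; origin at the centre of its underside. Not to be moved.
There are look-alikes about, which are no part of the job. Leave any yellow look-alike of the part that bears blender_cup_grip alone.

How it is judged:
On the way:
1. the orange cup is pressed down into the base before it is turned (z of blender_cup_grip in the frame of blender_base below 0.1505 m and horizontal distance between blender_cup_grip and blender_base below 0.02 m and angle between the x axis of blender_cup_grip and the x axis of blender_base, either way round below 0.35 rad), for 0.05 s.
At the end, for the whole second after the job is handed in: The orange cup is locked in the base: turned over 52 degrees from the notches, risen into the locking seat (2 to 8 mm lower than it stood at first), upright within 7 degrees, its grip within 15 mm of the base's axis; the spare cup and the glass jar are within 30 mm of where they stood (angle between the x axis of blender_cup_grip and the x axis of blender_base, either way round above 0.9 rad and z of blender_cup_grip in the frame of blender_base between 0.152 and 0.158 m and horizontal distance between blender_cup_grip and blender_base below 0.015 m and angle between blender_cup_grip's own z axis and vertical below 0.12 rad and distance of each of spare_cup_grip, mason_jar from where it was at the start of the episode below 0.03 m); the robot touches nothing.
It fails at once if the spare cup is moved by more than 30 mm (distance of spare_cup_grip from where it was at the start of the episode above 0.03 m).
It fails at once if the glass jar is moved by more than 30 mm (distance of mason_jar from where it was at the start of the episode above 0.03 m).
It also fails if it takes over 32 s, if anything falls off the work surface, if the arm or the gripper's body presses on something with over 40 N, if the wrist force passes 120 N, or if a joint passes its speed limit or range.

## Working session

There is one attempt and no reset: what is moved stays moved. The work goes in short steps, Python scripts to look and compute and a tool call to move; the robot and the scene stay as the last step left them, time stands still between calls to the robot, and variables do not carry over. Pictures are saved under pics/ and viewed, at most 10 in all, crops included, and the job is handed in when it is done.

Besides the shell and the picture viewer there is one more tool, called in YAML: its name, and indented under it one key for each argument. arm_command: Moves the arm, as the interface text tells. Its arguments: {"type":"object","properties":{"increments":{"type":"array","items":{"type":"object","properties":{"tx":{"type":"number"},"ty":{"type":"number"},"tz":{"type":"number"},"ax":{"type":"number"},"ay":{"type":"number"},"az":{"type":"number"},"grip":{"type":"number"}}}},"squeeze":{"type":"number"}},"required":["increments"]}

```bash
mkdir -p pics
cat > h.py <<'E'
import numpy as np, cv2
from rig import status, eyes
def ray(c,u,v,pose=None):
    K=c["K"];k=float(c["k1"]);P=c["pose"] if pose is None else pose
    P=np.array(P);K=np.array(K)
    d=np.array([(u-K[0,2])/K[0,0],(v-K[1,2])/K[1,1]]);s=d.copy()
    for _ in range(20): s=d/(1+k*(s@s))
    return P[:3,3],P[:3,:3]@np.array([s[0],s[1],1])
def onz(c,u,v,z,pose=None):
    o,d=ray(c,u,v,pose); return o+d*(z-o[2])/d[2]
def proj(c,p,pose=None):
    P=np.array(c["pose"] if pose is None else pose);K=np.array(c["K"])
    q=P[:3,:3].T@(np.array(p)-P[:3,3]); s=q[:2]/q[2]; s=s*(1+float(c["k1"])*(s@s))
    return K[0,0]*s[0]+K[0,2],K[1,1]*s[1]+K[1,2]
E
python3 - <<'E'
from h import *
a=eyes.camera("scene");b=eyes.camera("top")
im=np.vstack([a["color"],b["color"]]);cv2.imwrite("pics/s.png",a["color"]);cv2.imwrite("pics/t.png",b["color"])
import pickle;pickle.dump((a,b),open("ab.pkl","wb"))
for c in(a,b):print(np.round(c["pose"],3),c["K"][0][0],c["k1"])
o=status.get_obs();print(o["time_s"],o["ee_pos"],o["orientation"],o["finger_gap"])
E
```

```text
[[ 0.538 -0.446  0.715 -0.093]
 [-0.843 -0.307  0.442 -0.543]
 [ 0.022 -0.841 -0.541  0.656]
 [ 0.     0.     0.     1.   ]] 392.46153435306866 -0.029526771635251896
[[ 0.018 -0.984  0.18   0.447]
 [-1.    -0.017  0.008 -0.118]
 [-0.004 -0.18  -0.984  0.969]
 [ 0.     0.     0.     1.   ]] 372.32420671455515 -0.11716605043671154
0.1 [0.13791765 0.60886224 0.25513299] [-3.13944281e+00 -1.60981395e-04  2.91881751e+00] 0.9997885788716476
```

View pics/s.png

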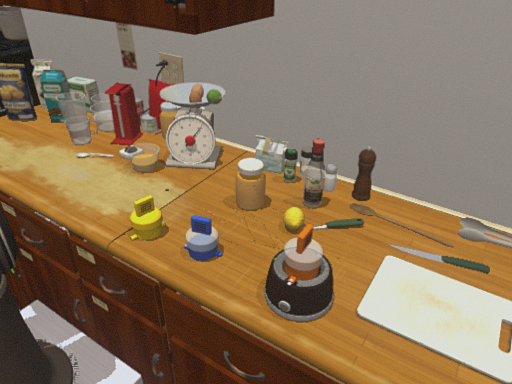

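View pics/t.png

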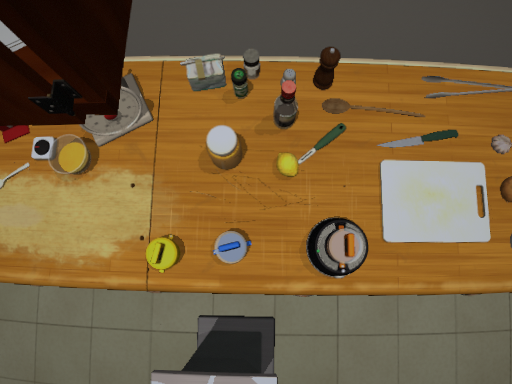

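The scene view shows the orange bar at (304,238), the blue one at (202,226) and the yellow one at (147,205). In the top view they are at (349,244), (230,246) and (161,253). Only the orange cup at (349,244) stands in the black base, so that one is meant. Next I measure it and take one confirming crop.

Run:
```python
from h import *
import pickle
a,b=pickle.load(open("ab.pkl","rb"))
R={}
for n,c,(x0,y0,x1,y1) in(("s",a,(260,215,340,325)),("t",b,(300,210,375,285))):
    hsv=cv2.cvtColor(c["color"],cv2.COLOR_BGR2HSV)
    m=cv2.inRange(hsv,(3,170,110),(16,255,255));k=np.zeros_like(m);k[y0:y1,x0:x1]=m[y0:y1,x0:x1]
    N,L,S,C=cv2.connectedComponentsWithStats(k)
    for i in range(1,N):
        if S[i,4]>6:
            r=cv2.minAreaRect(np.argwhere(L==i)[:,::-1].astype(np.float32)); print(n,S[i],C[i].round(1),np.round(cv2.boxPoints(r),1).tolist())
# base dark blob in top
c=b;hsv=cv2.cvtColor(c["color"],cv2.COLOR_BGR2HSV)
m=cv2.inRange(hsv,(0,0,0),(180,255,60));k=np.zeros_like(m);k[205:290,295:380]=m[205:290,295:380]
p=cv2.convexHull(np.argwhere(k)[:,::-1].astype(np.int32));print("base",cv2.minEnclosingCircle(p),cv2.fitEllipse(p))
cr1=cv2.resize(b["color"][205:285,295:380],(400,400),interpolation=cv2.INTER_CUBIC)
cr2=cv2.resize(a["color"][220:325,250:350],(400,400),interpolation=cv2.INTER_CUBIC)
cv2.imwrite("pics/c.png",np.hstack([cr1,cr2]))
```

```text
s [274 215   6   3   9] [276.3 215.9] [[274.0, 215.0], [279.0, 215.0], [279.0, 217.0], [274.0, 217.0]]
s [297 215  28  38 306] [305.8 232.4] [[285.70001220703125, 243.3000030517578], [311.1000061035156, 207.3000030517578], [325.70001220703125, 217.60000610351562], [300.29998779296875, 253.60000610351562]]
s [326 216  14   6  29] [331.4 218.4] [[325.20001220703125, 216.5], [338.20001220703125, 214.3000030517578], [339.0, 219.0], [326.0, 221.1999969482422]]
s [317 221   9   4  17] [320.7 222.8] [[317.0, 224.0], [317.0, 221.0], [325.0, 221.0], [325.0, 224.0]]
s [262 227   7   4  11] [264.8 228.8] [[261.20001220703125, 228.89999389648438], [262.1000061035156, 226.6999969482422], [268.0, 229.0], [267.1000061035156, 231.1999969482422]]
s [317 228  17  12  54] [326.2 233.1] [[316.6000061035156, 232.6999969482422], [321.3999938964844, 224.60000610351562], [335.79998779296875, 233.3000030517578], [331.0, 241.39999389648438]]
s [335 229   5   2   7] [337.3 229.3] [[335.0, 229.0], [339.0, 229.0], [339.0, 230.0], [335.0, 230.0]]
s [269 230   4   3   8] [271.  230.9] [[269.0, 230.0], [272.0, 230.
[... 2417 characters left out ...]
58.6000061035156]]
t [360 269  15   1  15] [367. 269.] [[374.0, 269.0], [374.0, 269.0], [360.0, 269.0], [360.0, 269.0]]
t [321 275  10   3  15] [325.1 276.5] [[321.0, 277.0], [321.0, 275.0], [330.0, 275.0], [330.0, 277.0]]
t [300 276  12   3  28] [305.2 276.9] [[300.0, 276.0], [311.0, 276.0], [311.0, 278.0], [300.0, 278.0]]
t [344 276  16   3  21] [350.7 276.8] [[344.0, 278.0], [344.0, 276.0], [359.0, 276.0], [359.0, 278.0]]
t [345 280   9   3  13] [349.2 280.8] [[345.0, 282.0], [345.0, 280.0], [353.0, 280.0], [353.0, 282.0]]
base ((337.17742919921875, 246.14515686035156), 30.46088409423828) ((336.93182373046875, 246.40362548828125), (58.33207702636719, 60.68233108520508), 99.67095947265625)
```

View pics/c.png

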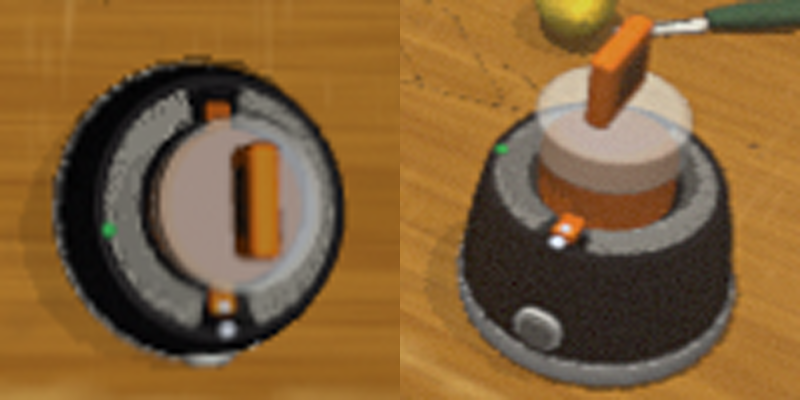

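The crop confirms the orange cup in the black base. In the top view the bar's top face is centred at (351,245), with the lugs at (341,227) and (342,266). In the scene view the bar's centre is at (304.5,238).

Run:
```python
from h import *
import pickle
a,b=pickle.load(open("ab.pkl","rb"))
g=onz(b,350.8,244.8,.182);print("bar top",g)
print("ends",onz(b,348.5,233.6,.182),onz(b,350.5,256,.182),onz(b,347.5+0,234,.182))
l1=onz(b,341.1,227,.085);l2=onz(b,342.2,265.6,.085);print("lugs",l1,l2,(l1+l2)/2,np.arctan2(*(l1-l2)[[1,0]]))
print("scene at x? onz .16",onz(a,304.5,238.4,.160))
o1,d1=ray(a,304.5,238.4);d2=ray(b,350.2,244.8)[1];o2=ray(b,0,0)[0]
s=np.linalg.lstsq(np.c_[d1,-d2],o2-o1,rcond=None)[0];print("tri",o1+s[0]*d1,o2+s[1]*d2)
print("base",onz(b,336.9,246.3,.03))
print("blue",onz(b,230,246,.1),"yellow",onz(b,161,252,.1),"jar",onz(b,222,137,.134))
w=eyes.camera("wrist");print(np.round(w["hand_eye"],3))
```

```text
bar top [ 0.47577212 -0.30562846  0.182     ]
ends [ 0.49932206 -0.30112641  0.182     ] [ 0.45234227 -0.30460449  0.182     ] [ 0.49845258 -0.29896763  0.182     ]
lugs [ 0.52131184 -0.30617704  0.085     ] [ 0.43049293 -0.30757022  0.085     ] [ 0.47590238 -0.30687363  0.085     ] 0.01533904563656655
scene at x? onz .16 [ 0.47541995 -0.30545954  0.16      ]
tri [ 0.47439873 -0.305887    0.16089261] [ 0.47650794 -0.3091487   0.16174372]
base [ 0.47728801 -0.30653014  0.03      ]
blue [ 0.47183495 -0.0443199   0.1       ] yellow [0.45403541 0.11663266 0.1       ] jar [ 0.72368368 -0.02015889  0.134     ]
[[ 0.001 -0.951 -0.31   0.08 ]
 [ 1.     0.001  0.    -0.001]
 [-0.    -0.31   0.951 -0.118]
 [ 0.     0.     0.     1.   ]]
```

arm_command:
  increments:
    - {"az": -0.124,"tx": -20,"tz": -5}
    - {"az": -0.124,"tx": -20,"ty": -20,"tz": -5}
    - {"tx": -20,"ty": -40,"tz": -5}
    - {"tx": -20,"ty": -42}
    - {"tx": -20,"ty": -42}
    - {"tx": -20,"ty": -42}
    - {"tx": -20,"ty": -42}
    - {"tx": -20,"ty": -42}
    - {"tx": -15,"ty": -42}
    - {"tx": -15,"ty": -42}
    - {"tx": -10,"ty": -42}
    - {"tx": -10,"ty": -42}

```text
schema error: expected keys tx, ty, tz, ax, ay, az, grip
```

```bash
cat > d.py <<'E'
from h import *
import sys
def delta(t):
    o=status.get_obs();r,p,y=o["orientation"]
    from scipy.spatial.transform import Rotation as Ro
    R=Ro.from_euler("xyz",o["orientation"]).as_matrix()
    print("t",o["time_s"],"pos",np.round(o["ee_pos"],4),"rpy",np.round(o["orientation"],4),"q",np.round(o["joints"],3),"gap",round(o["finger_gap"],3),"F",np.round(o["force"],1))
    print("tool mm",np.round(R.T@(np.array(t)-o["ee_pos"])*1000,1))
delta([float(v) for v in sys.argv[1:4]])
E
python3 d.py .4758 -.306 .27
```

```text
t 0.15 pos [0.138  0.609  0.2553] rpy [-3.1397e+00 -1.0000e-04  2.9188e+00] q [ 1.278  0.309  1.635 -0.     1.2   -0.07 ] gap 1.002 F [-0.1  0.  -0.5]
tool mm [-531.7 -817.7  -13.2]
```

arm_command:
  increments:
    - {"tx": -20,"ty": 0,"tz": -5,"ax": 0,"ay": 0,"az": -0.124,"grip": 1}
    - {"tx": -20,"ty": -20,"tz": -5,"ax": 0,"ay": 0,"az": -0.124,"grip": 1}
    - {"tx": -20,"ty": -40,"tz": -5,"ax": 0,"ay": 0,"az": 0,"grip": 1}
    - {"tx": -20,"ty": -42,"tz": 0,"ax": 0,"ay": 0,"az": 0,"grip": 1}
    - {"tx": -20,"ty": -42,"tz": 0,"ax": 0,"ay": 0,"az": 0,"grip": 1}
    - {"tx": -20,"ty": -42,"tz": 0,"ax": 0,"ay": 0,"az": 0,"grip": 1}
    - {"tx": -20,"ty": -42,"tz": 0,"ax": 0,"ay": 0,"az": 0,"grip": 1}
    - {"tx": -20,"ty": -42,"tz": 0,"ax": 0,"ay": 0,"az": 0,"grip": 1}
    - {"tx": -15,"ty": -42,"tz": 0,"ax": 0,"ay": 0,"az": 0,"grip": 1}
    - {"tx": -15,"ty": -42,"tz": 0,"ax": 0,"ay": 0,"az": 0,"grip": 1}
    - {"tx": -10,"ty": -42,"tz": 0,"ax": 0,"ay": 0,"az": 0,"grip": 1}
    - {"tx": -10,"ty": -42,"tz": 0,"ax": 0,"ay": 0,"az": 0,"grip": 1}

```text
time_s: 1.35
ee_pos: [0.3561, 0.1679, 0.2712]
orientation: [-3.142, 0.0, -3.116]
force: [0.6, -0.3, -0.5]
finger_gap: 1.002
grasp_force: 0.0
```

```bash
python3 d.py .4758 -.306 .27
```

```text
t 1.35 pos [0.3561 0.1679 0.2712] rpy [-3.1416e+00  3.0000e-04 -3.1162e+00] q [ 0.33  -0.18   2.122 -0.     1.199 -1.266] gap 1.002 F [ 0.6 -0.3 -0.5]
tool mm [-107.7 -476.8    1.2]
```

arm_command:
  increments:
    - {"tx": -10,"ty": -42,"tz": 0,"ax": 0,"ay": 0,"az": 0,"grip": 1}
    - {"tx": -10,"ty": -42,"tz": 0,"ax": 0,"ay": 0,"az": 0,"grip": 1}
    - {"tx": -10,"ty": -42,"tz": 0,"ax": 0,"ay": 0,"az": 0,"grip": 1}
    - {"tx": -10,"ty": -42,"tz": 0,"ax": 0,"ay": 0,"az": 0,"grip": 1}
    - {"tx": -10,"ty": -42,"tz": 0,"ax": 0,"ay": 0,"az": 0,"grip": 1}
    - {"tx": -10,"ty": -42,"tz": 0,"ax": 0,"ay": 0,"az": 0,"grip": 1}
    - {"tx": -10,"ty": -42,"tz": 0,"ax": 0,"ay": 0,"az": 0,"grip": 1}
    - {"tx": -10,"ty": -42,"tz": 0,"ax": 0,"ay": 0,"az": 0,"grip": 1}
    - {"tx": -10,"ty": -42,"tz": 0,"ax": 0,"ay": 0,"az": 0,"grip": 1}
    - {"tx": -10,"ty": -42,"tz": 0,"ax": 0,"ay": 0,"az": 0,"grip": 1}
    - {"tx": -8,"ty": -30,"tz": 0,"ax": 0,"ay": 0,"az": 0,"grip": 1}
    - {"tx": 0,"ty": 0,"tz": 0,"ax": 0,"ay": 0,"az": 0,"grip": 1}

```text
time_s: 2.55
ee_pos: [0.4759, -0.2812, 0.271]
orientation: [-3.14, 0.001, -3.12]
force: [-0.1, -0.2, 0.7]
finger_gap: 1.005
grasp_force: 0.0
```

```bash
python3 d.py .4758 -.306 .166
python3 - <<'E'
from h import *
from scipy.spatial.transform import Rotation as Ro
import pickle
o=status.get_obs();w=eyes.camera("wrist")
T=np.eye(4);T[:3,:3]=Ro.from_euler("xyz",o["orientation"]).as_matrix();T[:3,3]=o["ee_pos"]
P=T@np.array(w["hand_eye"]);pickle.dump((w,P),open("w.pkl","wb"))
print("bar expected",proj(w,[.4758,-.306,.182],P))
for dx in(-.025,.025):
  for dy in(-.007,.007): print(np.round(proj(w,[.4758+dx,-.306+dy,.182],P),0))
cv2.imwrite("pics/w.png",w["color"])
E
```

```text
t 2.55 pos [ 0.4759 -0.2812  0.271 ] rpy [-3.1398e+00  6.0000e-04 -3.1200e+00] q [-6.120e-01  1.550e-01  1.792e+00 -1.000e-03  1.194e+00 -2.204e+00] gap 1.005 F [-0.1 -0.2  0.7]
tool mm [  0.8 -24.6 105.1]
bar expected (np.float64(224.14413547388313), np.float64(201.9831910531598))
[215. 172.]
[233. 172.]
[216. 230.]
[233. 230.]
```

View pics/w.png

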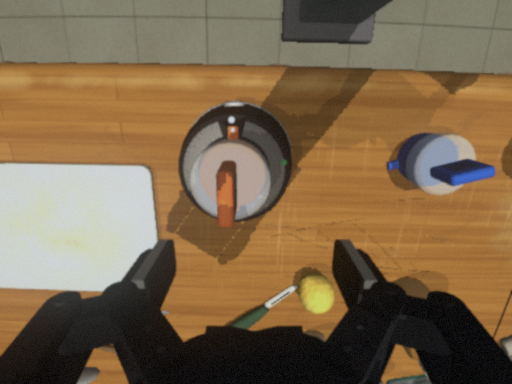

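The wrist picture shows the bar at about (226,195). It fits the expected outline (216–233, 172–230), and the lug is at (233,132). I'll refine from this.

Run:
```python
from h import *
import pickle
w,P=pickle.load(open("w.pkl","rb"));c=w["color"]
hsv=cv2.cvtColor(c,cv2.COLOR_BGR2HSV)
m=cv2.inRange(hsv,(3,150,60),(14,255,255))
for v in range(158,234,6):
    r=np.where(m[v,205:250])[0]+205
    print(v,r.min() if len(r) else None,r.max() if len(r) else None, c[v,[219,224,228,232],2])
for u,v in((217,172),(217,227),(235,172),(235,227)):print(u,v,onz(w,u,v,.182,P).round(4))
print(onz(w,233,132,.085,P))
cv2.imwrite("pics/wc.png",cv2.resize(c[95:240,170:300],(650,725)[:2] if 0 else (520,580),interpolation=cv2.INTER_CUBIC))
```

```text
158 None None [180 180 179 182]
164 None None [178  90  90  86]
170 None None [99 98 95 85]
176 218 232 [124 132 181 107]
182 218 232 [126 143 195 140]
188 218 233 [126 197 197 141]
194 218 232 [189 198 196 142]
200 218 233 [195 195 198 163]
206 219 233 [157 164 178 152]
212 219 233 [145 162 162 128]
218 218 233 [145 161 161 128]
224 217 233 [137 160 156 131]
230 None None [109 116 116 112]
217 172 [ 0.4509 -0.3113  0.182 ]
217 227 [ 0.4983 -0.3122  0.182 ]
235 172 [ 0.4506 -0.2973  0.182 ]
235 227 [ 0.4979 -0.2972  0.182 ]
[ 0.43109496 -0.30590458  0.085     ]
```

View pics/wc.png

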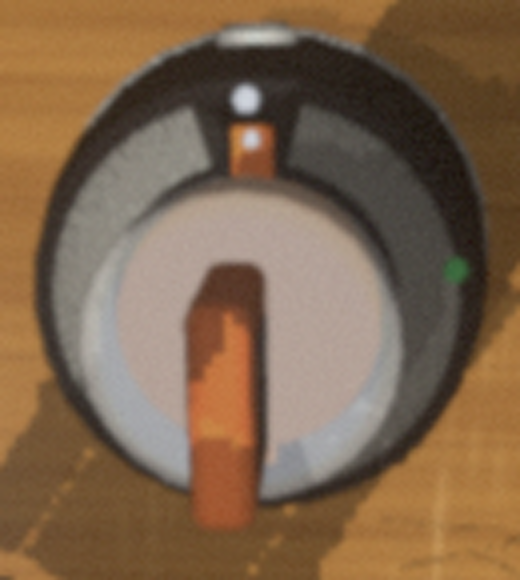

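arm_command:
  increments:
    - {"tx": 0,"ty": -24,"tz": 0,"ax": 0,"ay": 0,"az": 0,"grip": 0.6}
    - {"tx": 0,"ty": 0,"tz": 30,"ax": 0,"ay": 0,"az": 0,"grip": 0.6}
    - {"tx": 0,"ty": 0,"tz": 30,"ax": 0,"ay": 0,"az": 0,"grip": 0.6}
    - {"tx": 0,"ty": 0,"tz": 21,"ax": 0,"ay": 0,"az": 0,"grip": 0.6}
    - {"tx": 0,"ty": 0,"tz": 10,"ax": 0,"ay": 0,"az": 0,"grip": 0.6}
    - {"tx": 0,"ty": 0,"tz": 10,"ax": 0,"ay": 0,"az": 0,"grip": 0.6}
    - {"tx": 0,"ty": 0,"tz": 0,"ax": 0,"ay": 0,"az": 0,"grip": 0.6}
    - {"tx": 0,"ty": 0,"tz": 0,"ax": 0,"ay": 0,"az": 0,"grip": 0.6}

```text
time_s: 3.4
ee_pos: [0.4765, -0.3015, 0.1711]
orientation: [-3.141, 0.001, -3.116]
force: [-0.3, 0.6, 0.8]
finger_gap: 0.602
grasp_force: 0.0
```

```bash
python3 d.py .4757 -.3055 .170
```

```text
t 3.4 pos [ 0.4765 -0.3015  0.1711] rpy [-3.1408e+00  1.1000e-03 -3.1160e+00] q [-0.641  0.288  1.848  0.     1.004 -2.238] gap 0.602 F [-0.3  0.6  0.8]
tool mm [ 0.9 -4.   1.1]
```

arm_command:
  increments:
    - {"tx": 0,"ty": -4,"tz": 1,"ax": 0,"ay": 0,"az": 0,"grip": 0.6}
    - {"tx": 0,"ty": 0,"tz": 0,"ax": 0,"ay": 0,"az": 0,"grip": 0.4}
    - {"tx": 0,"ty": 0,"tz": 0,"ax": 0,"ay": 0,"az": 0,"grip": 0.2}
    - {"tx": 0,"ty": 0,"tz": 0,"ax": 0,"ay": 0,"az": 0,"grip": 0}
    - {"tx": 0,"ty": 0,"tz": 0,"ax": 0,"ay": 0,"az": 0,"grip": 0}
    - {"tx": 0,"ty": 0,"tz": 0,"ax": 0,"ay": 0,"az": 0,"grip": 0}
    - {"tx": 0,"ty": 0,"tz": 0,"ax": 0,"ay": 0,"az": 0,"grip": 0}
    - {"tx": 0,"ty": 0,"tz": 0,"ax": 0,"ay": 0,"az": 0,"grip": 0}
  squeeze: 60

```text
time_s: 4.2
ee_pos: [0.4763, -0.3057, 0.1696]
orientation: [-3.141, 0.001, -3.116]
force: [0.1, 0.4, 2.2]
finger_gap: 0.155
grasp_force: 59.1
```

```bash
python3 d.py .4757 -.3055 .157
```

```text
t 4.2 pos [ 0.4763 -0.3057  0.1696] rpy [-3.1409e+00  5.0000e-04 -3.1163e+00] q [-0.647  0.294  1.844 -0.     1.003 -2.243] gap 0.155 F [0.1 0.4 2.2]
tool mm [ 0.6  0.2 12.6]
```

arm_command:
  increments:
    - {"tx": 0,"ty": 0,"tz": 4,"ax": 0,"ay": 0,"az": 0,"grip": 0}
    - {"tx": 0,"ty": 0,"tz": 4,"ax": 0,"ay": 0,"az": 0,"grip": 0}
    - {"tx": 0,"ty": 0,"tz": 3,"ax": 0,"ay": 0,"az": 0,"grip": 0}
    - {"tx": 0,"ty": 0,"tz": 2,"ax": 0,"ay": 0,"az": 0,"grip": 0}
    - {"tx": 0,"ty": 0,"tz": 0,"ax": 0,"ay": 0,"az": 0,"grip": 0}
    - {"tx": 0,"ty": 0,"tz": 0,"ax": 0,"ay": 0,"az": 0,"grip": 0}

```text
time_s: 4.8
ee_pos: [0.4763, -0.3057, 0.1565]
orientation: [-3.141, 0.0, -3.116]
force: [0.7, -1.9, 3.5]
finger_gap: 0.158
grasp_force: 59.6
```

```bash
python3 d.py .4757 -.3055 .1566; python3 -c "
from rig import status;print(status.get_obs()['ft_torque'])"
```

```text
t 4.8 pos [ 0.4763 -0.3057  0.1565] rpy [-3.1412e+00  4.0000e-04 -3.1164e+00] q [-0.648  0.312  1.852 -0.     0.978 -2.243] gap 0.158 F [ 0.7 -1.9  3.5]
tool mm [ 0.6  0.2 -0.1]
[-0.25406415  0.00971848  0.02639163]
```

arm_command:
  increments:
    - {"tx": 0,"ty": 0,"tz": 0,"ax": 0,"ay": 0,"az": 0.1,"grip": 0}
    - {"tx": 0,"ty": 0,"tz": 0,"ax": 0,"ay": 0,"az": 0.1,"grip": 0}
    - {"tx": 0,"ty": 0,"tz": 0,"ax": 0,"ay": 0,"az": 0.1,"grip": 0}
    - {"tx": 0,"ty": 0,"tz": 0,"ax": 0,"ay": 0,"az": 0,"grip": 0}

```text
time_s: 5.2
ee_pos: [0.4762, -0.3054, 0.1565]
orientation: [3.141, 0.0, 2.867]
force: [-0.5, 0.2, 3.5]
finger_gap: 0.155
grasp_force: 59.6
```

```bash
python3 d.py .4757 -.3055 .1566; python3 -c "
from rig import status;print(status.get_obs()['ft_torque'])"
```

```text
t 5.2 pos [ 0.4762 -0.3054  0.1565] rpy [3.1415e+00 4.0000e-04 2.8668e+00] q [-0.647  0.311  1.852  0.     0.978 -1.943] gap 0.155 F [-0.5  0.2  3.5]
tool mm [ 0.5 -0.2 -0.1]
[-0.14460753 -0.01127369 -0.06020112]
```

Turning freely with little torque, so I continue to 80 degrees.

arm_command:
  increments:
    - {"tx": 0,"ty": 0,"tz": 0,"ax": 0,"ay": 0,"az": 0.11,"grip": 0}
    - {"tx": 0,"ty": 0,"tz": 0,"ax": 0,"ay": 0,"az": 0.11,"grip": 0}
    - {"tx": 0,"ty": 0,"tz": 0,"ax": 0,"ay": 0,"az": 0.11,"grip": 0}
    - {"tx": 0,"ty": 0,"tz": 0,"ax": 0,"ay": 0,"az": 0.11,"grip": 0}
    - {"tx": 0,"ty": 0,"tz": 0,"ax": 0,"ay": 0,"az": 0.11,"grip": 0}
    - {"tx": 0,"ty": 0,"tz": 0,"ax": 0,"ay": 0,"az": 0.11,"grip": 0}
    - {"tx": 0,"ty": 0,"tz": 0,"ax": 0,"ay": 0,"az": 0.11,"grip": 0}
    - {"tx": 0,"ty": 0,"tz": 0,"ax": 0,"ay": 0,"az": 0.11,"grip": 0}
    - {"tx": 0,"ty": 0,"tz": 0,"ax": 0,"ay": 0,"az": 0.11,"grip": 0}
    - {"tx": 0,"ty": 0,"tz": 0,"ax": 0,"ay": 0,"az": 0.11,"grip": 0}
    - {"tx": 0,"ty": 0,"tz": 0,"ax": 0,"ay": 0,"az": 0,"grip": 0}
    - {"tx": 0,"ty": 0,"tz": 0,"ax": 0,"ay": 0,"az": 0,"grip": 0}

```text
time_s: 6.4
ee_pos: [0.476, -0.3054, 0.1563]
orientation: [-3.142, -0.0, 1.77]
force: [0.3, -0.2, 4.7]
finger_gap: 0.152
grasp_force: 59.6
```

```bash
python3 d.py .4757 -.3055 .1566; python3 -c "
from rig import status;print(status.get_obs()['ft_torque'])
from h import *
c=eyes.camera('top')['color'][195:295,285:390];d=eyes.camera('scene')['color'][200:330,240:360]
cv2.imwrite('pics/turned.png',np.hstack([cv2.resize(c,(400,400)),cv2.resize(d,(400,400))]))"
```

```text
t 6.4 pos [ 0.476  -0.3054  0.1563] rpy [-3.1416e+00 -3.0000e-04  1.7699e+00] q [-0.647  0.312  1.852  0.     0.978 -0.847] gap 0.152 F [ 0.3 -0.2  4.7]
tool mm [-0.1 -0.3 -0.3]
[-0.0355963   0.13080124 -0.04854289]
```

View pics/turned.png

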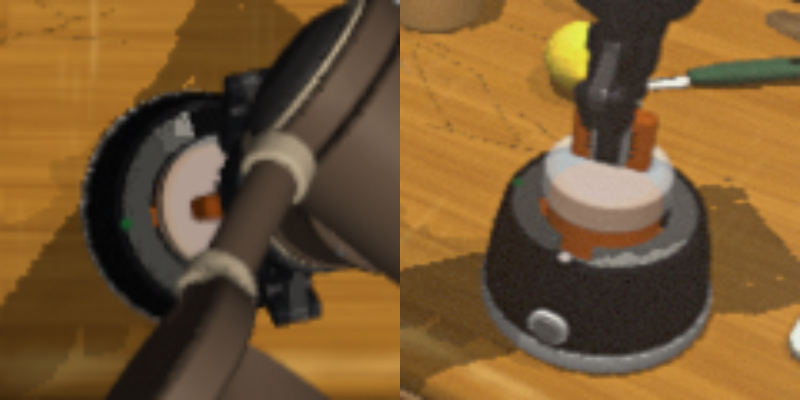

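The bar now lies across the base with the lug under the rim. I let the spring raise it gently, then open.

arm_command:
  increments:
    - {"tx": 0,"ty": 0,"tz": -3,"ax": 0,"ay": 0,"az": 0,"grip": 0}
    - {"tx": 0,"ty": 0,"tz": -3,"ax": 0,"ay": 0,"az": 0,"grip": 0}
    - {"tx": 0,"ty": 0,"tz": -1,"ax": 0,"ay": 0,"az": 0,"grip": 0}
    - {"tx": 0,"ty": 0,"tz": 0,"ax": 0,"ay": 0,"az": 0,"grip": 0}
    - {"tx": 0,"ty": 0,"tz": 0,"ax": 0,"ay": 0,"az": 0,"grip": 0.3}
    - {"tx": 0,"ty": 0,"tz": 0,"ax": 0,"ay": 0,"az": 0,"grip": 0.5}
    - {"tx": 0,"ty": 0,"tz": 0,"ax": 0,"ay": 0,"az": 0,"grip": 0.6}
    - {"tx": 0,"ty": 0,"tz": 0,"ax": 0,"ay": 0,"az": 0,"grip": 0.6}

```text
time_s: 7.3
ee_pos: [0.4757, -0.3052, 0.1627]
orientation: [-3.141, -0.001, 1.767]
force: [-0.5, -1.2, 0.4]
finger_gap: 0.598
grasp_force: 0.0
```

arm_command:
  increments:
    - {"tx": 0,"ty": 0,"tz": -10,"ax": 0,"ay": 0,"az": 0,"grip": 0.6}
    - {"tx": 0,"ty": 0,"tz": -20,"ax": 0,"ay": 0,"az": 0,"grip": 0.6}
    - {"tx": 0,"ty": 0,"tz": -30,"ax": 0,"ay": 0,"az": 0,"grip": 0.6}
    - {"tx": 0,"ty": 0,"tz": -40,"ax": 0,"ay": 0,"az": 0,"grip": 0.6}
    - {"tx": -30,"ty": 0,"tz": -20,"ax": 0,"ay": 0,"az": 0,"grip": 0.6}
    - {"tx": -40,"ty": 0,"tz": 0,"ax": 0,"ay": 0,"az": 0,"grip": 0.6}
    - {"tx": -40,"ty": 0,"tz": 0,"ax": 0,"ay": 0,"az": 0,"grip": 0.6}
    - {"tx": -40,"ty": 0,"tz": 0,"ax": 0,"ay": 0,"az": 0,"grip": 0.6}
    - {"tx": 0,"ty": 0,"tz": 0,"ax": 0,"ay": 0,"az": 0,"grip": 0.6}

```text
time_s: 8.2
ee_pos: [0.5053, -0.4573, 0.2835]
orientation: [3.141, 0.004, 1.763]
force: [-0.3, -0.6, 0.2]
finger_gap: 0.603
grasp_force: 0.0
```

```bash
python3 d.py .4757 -.3055 .1566; python3 -c "
from h import *
import pickle
b=eyes.camera('top');a=eyes.camera('scene');pickle.dump((a,b),open('ab2.pkl','wb'))
c=b['color'][195:295,285:390];d=a['color'][200:330,240:360]
cv2.imwrite('pics/rel.png',np.hstack([cv2.resize(c,(400,400)),cv2.resize(d,(400,400))]))"
```

```text
t 8.2 pos [ 0.5053 -0.4573  0.2835] rpy [3.1412 0.0035 1.7635] q [-0.799  0.393  1.464 -0.002  1.281 -0.991] gap 0.603 F [-0.3 -0.6  0.2]
tool mm [155.1  -0.  126.4]
```

View pics/rel.png

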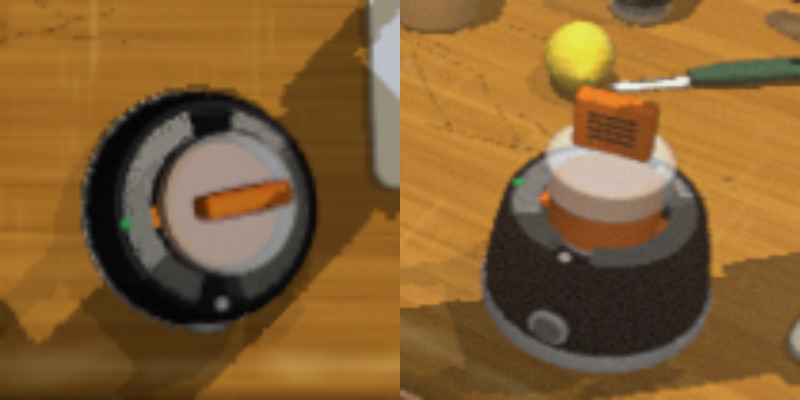

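The cup stands upright with its bar turned about 80°, centred in the top view at about (349,245) and in the scene view at about (305,240). A quick check of the height comes before handing in.

Run:
```python
from h import *
import pickle
a,b=pickle.load(open("ab2.pkl","rb"));a0,b0=pickle.load(open("ab.pkl","rb"))
for z in(.145,.150,.155,.160):print(z,np.round(proj(a,[.4757,-.3055,z]),1))
hsv=cv2.cvtColor(a["color"],cv2.COLOR_BGR2HSV)
m=cv2.inRange(hsv,(3,140,50),(16,255,255))[218:256,285:330];m=cv2.morphologyEx(m,cv2.MORPH_OPEN,np.ones((3,3)))
N,L,S,C=cv2.connectedComponentsWithStats(m);i=1+S[1:,4].argmax()
q=cv2.minAreaRect(np.argwhere(L==i)[:,::-1].astype(np.float32));print(np.array(q[0])+[285,218],q[1:])
def ctr(c,box,lo,hi):
    x0,y0,x1,y1=box;h=cv2.cvtColor(c["color"],cv2.COLOR_BGR2HSV)[y0:y1,x0:x1];m=cv2.inRange(h,lo,hi)
    return cv2.moments(m,True)["m10"]/m.sum()*255,cv2.moments(m,True)["m01"]/m.sum()*255
print([ctr(c,(205,225,260,270),(105,150,60),(125,255,255)) for c in(b0,b)], "jar diff",np.abs(b0["color"][120:175,200:250].astype(int)-b["color"][120:175,200:250]).mean())
print([ctr(c,(180,210,225,262),(105,130,60),(125,255,255)) for c in(a0,a)])
```

```text
0.145 [303.9 244.1]
0.15 [304.1 242.2]
0.155 [304.4 240.3]
0.16 [304.6 238.3]
[303.62033081 238.79875565] ((26.99015998840332, 20.290931701660156), 14.931418418884277)
[(np.float64(26.080882352941174), np.float64(20.735294117647058)), (np.float64(26.065693430656935), np.float64(20.759124087591243))] jar diff 4.174909090909091
[(np.float64(22.11764705882353), np.float64(26.23856209150327)), (np.float64(22.24438202247191), np.float64(28.64325842696629))]
```

Run:
```python
from h import *
import pickle
a,b=pickle.load(open("ab2.pkl","rb"))
hsv=cv2.cvtColor(a["color"],cv2.COLOR_BGR2HSV)
m=cv2.inRange(hsv,(3,140,50),(16,255,255))[222:256,285:330]
N,L,S,C=cv2.connectedComponentsWithStats(m);i=1+S[1:,4].argmax()
p=np.argwhere(L==i)[:,::-1]+[285,222]
print("mask bbox",p.min(0),p.max(0))
x=np.array([np.cos(1.768),np.sin(1.768),0]);y=np.array([-x[1],x[0],0])
for z in(.147,.155,.160):
    q=np.array([proj(a,np.array([.4757,-.3055,z])+s*x*.025+t*y*.007+np.array([0,0,u*.022])) for s in(-1,1) for t in(-1,1) for u in(-1,1)])
    print(z,q.min(0).round(1),q.max(0).round(1))
im=a["color"][215:265,280:335]
print(a["color"][222:256:1,307].tolist()[:6])
cv2.imwrite("pics/z.png",cv2.resize(im,(770,600)[:2] if 0 else (660,600),interpolation=cv2.INTER_CUBIC))
```

```text
mask bbox [286 228] [327 251]
0.147 [290.3 229.7] [318.2 257. ]
0.155 [290.6 226.6] [318.6 254. ]
0.16 [290.8 224.6] [318.9 252.1]
[[48, 122, 183], [47, 121, 181], [46, 128, 189], [58, 134, 194], [135, 176, 211], [233, 240, 235]]
```

View pics/z.png

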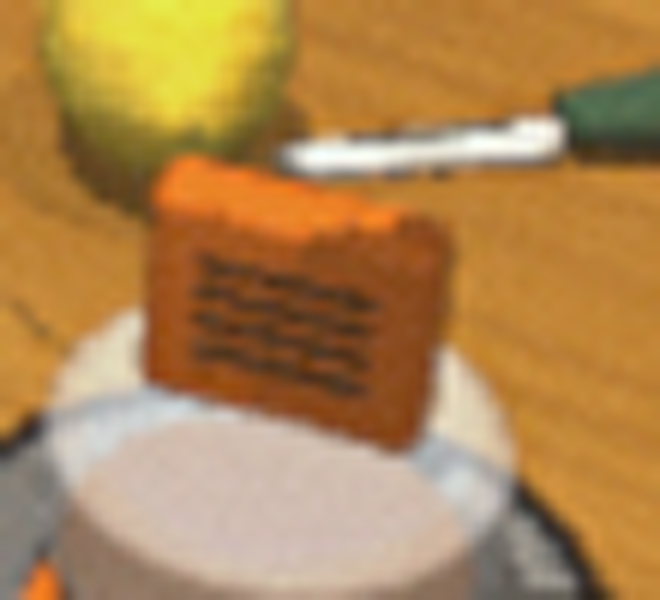

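The enlarged crop shows the bar spanning rows 228 to 252.5. Its mid-row of 240.2 gives z ≈ 0.155, which is the locking seat. I hand in.

```bash
python3 -c "
from rig import hand_in;print(hand_in())"
```

```text
the job is handed in; nothing more can be done
None
```

The orange cup was pressed down 13 mm, turned 80° clockwise and released; the last pictures put its grip at about 0.155 m, the locking-seat height, with the blue cup unmoved and no sign that the jar shifted. The job was handed in at about 8 s, and no verdict came back.

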